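Clamp a doll shell with a slotted cam screw

TASK

Clamp the plain wooden doll shell in its holder so it can be painted: take the flat driver from its stand, seat its blade in the slot of the brass cam screw and, keeping it seated, turn clockwise until the cam holds the shell firmly against the sprung stop, about 0.2 N m at the driver, without crushing it. Then stand the driver back in the hole of its stand. Work only with the driver on the screw, press gently, and leave everything else on the bench where it stands.

Things in the scene. Friction and masses are not known exactly. Their poses are not given: they have to be found in the camera images.
- fixture: The holder: a flat hardwood board, 90 mm (its x) by 190 mm (its y) by 30 mm high, fixed to the bench. Origin at the centre of its underside. On it in a row along its y axis: the brass cam screw (axis upright at y = -45 mm), the shell (near y = -5 mm) and the sprung stop (towards +y).
- slot (a point): Middle of the slot's mouth on top of the brass cam screw's round head, 60 mm above the bench, z up. The slot lies along this point's x: 17.5 mm long (ends closed), 4.2 wide, 6 deep, flat floor. The head is sprung: pressing sinks it up to 4 mm at 1.8 N per mm, then it is hard. It turns on a fixed upright axis. The blade fits either way round.
- cam (a joint): Turn of the cam screw, rad, clockwise from above (0 to 1.9), starting at 0 to 0.12. Under the head a 28 mm brass disc, 6 mm off centre, swings round and pushes the shell to the stop, about 6 mm per rad. It turns with 0.05 N m until the shell is against the stop (after 0.2 to 0.7 rad, it varies), then stiffens by 0.3 to 0.5 N m per rad. It stays where it is left.
- head: The slotted brass head of the cam screw itself, 27 mm across, 10 mm high; origin on its axis at its underside, 10 mm below slot; x along the slot.
- shell: Lower half of a turned nesting-doll blank in bare pale wood, open at the top, loose: body 46 mm across, 48 mm high in all, on a foot flange 56 mm across and 14 mm high, 120 g. It stands on the holder between cam and stop. Origin at the centre of its underside, z up.
- stop: Sprung V stop of dark wood on the holder, set differently by a few mm: V pad, spring of 5 N per mm (travel 7 mm), back wall 70 mm wide, 30 mm high. Origin on the holder's top face at the V; the free V holds the shell's centre 24 mm to the -y side. Held firmly, shell and stop press with some 7 to 14 N, the pad pushed back 1.5 to 3 mm.
- driver: Flat driver, 95 mm long, 110 g, upright in its stand, blade down. Origin at the middle of the blade's lower edge, z up the handle. Blade 14 mm wide (x), 2.6 thick (y), 14 high; round 8 mm shaft; brass collar 32 mm across, underside at z = 34 mm; square wooden handle 26 by 26 mm (faces square to x and y) from z = 39 to 95 mm.
- blade (a point): Middle of the blade's lower edge (the driver's origin). In the slot the blade has about 0.1 rad of play either way before it turns the screw.
- stand: The driver's stand: a fixed wooden block 80 by 80 by 40 mm with one upright through hole 19 mm across at its middle. Origin at the centre of its underside. The collar rests on its top, so the blade's edge hangs 6 mm above the bench.
- doll_small: Painted nesting doll, 65 mm high; bystander, loose. Origin at the centre of its underside.
- doll_mid: Painted nesting doll, 100 mm high; bystander, loose. Origin at the centre of its underside.
- doll_big: Painted nesting doll, 130 mm high; bystander, loose. Origin at the centre of its underside.
- jar_a: Paint jar, 48 mm across, 50 mm high; bystander, loose. Origin at the centre of its underside.
- jar_b: Paint jar, 48 mm across, 50 mm high; bystander, loose. Origin at the centre of its underside.
- brush_cup: White cup of brushes, 68 mm across, cup 85 mm and brushes 165 mm high; bystander, loose. Origin at the centre of its underside.
Mind the look-alikes: they are no part of the job. Leave any blue or orange look-alike of the driver alone.

How it is judged:
By the outcome, as a careful person would: the job done as asked, in the order asked, and still so for the second after the job is handed in, with the robot touching nothing.
It also fails if it takes over 72 s, if anything falls off the work surface, if the arm or the gripper's body presses on something with over 40 N, if the wrist force passes 120 N, or if a joint passes its speed limit or range.

ROBOT

A 6-joint arm with a two-finger parallel gripper is mounted at the origin on the work surface. World frame = base frame: x ahead of the robot, y to its left, z up, the work surface at z = 0. Lengths are in m, angles in degrees, forces in N, time in s.
With the tool pointing down it reaches from about 0.3 to 0.75 m from the base axis. Payload 8.5 kg.
Tool frame: the origin (TCP) lies at the very end of the fingers, on their centre line; the grasp point (between the pads) lies 19 mm behind it (env.hold_point_z is the distance from the TCP to the grasp point, in m); z points along the fingers, y is the line along which they close (so a half turn about z gives the same grasp; the last joint's range is limited). The gripper opens to 85 mm and grips with 20 to 120 N. Pads are 22 mm wide; open, the fingers measure 114 mm over their backs; the gripper's body (76 mm by 85 mm) begins 54 mm behind the grasp point. The pads swing forward as they close: fully open they stand 13 mm farther back than shut.
Start: joints at [55.674, 21.807, 74.336, -0, 83.858, -12.336], TCP at [0.206, 0.51, 0.231] pointing down, gripper open.
Joint ranges: [-178.18, 178.18], [-50.72, 133.34], [12.68, 142.11], [-81.47, 261.47], [9.98, 163.14], [-165.26, 165.26]. Speed limits (degrees/s): [136.94, 136.94, 180, 180, 180, 180].

INTERFACE

Orientations are given as a 3x3 rotation matrix whose columns are the frame's x, y, z axes.
In Python, from rig import env, optics gives the robot as it stands.
- The arm moves only by the shell command python3 -m jog 'ROWS' [OPENING] [FORCE]. ROWS is JSON, a list of rows, each an object with "linear": the shift along the tool's x, y, z in units of 40 mm (1.0 is 40 mm), a list of three; "roll": the turn about the tool's z in units of 5 degrees (1.0 is 5 degrees). A call has 1 to 12 rows; each row shifts and turns the commanded pose from where the row before left it, along the tool's axes as they then stand; what a row does not reach is not made up. A row lasts 1/12 s, in which the tool goes at most 41.7 mm and 7.16 degrees, less where a joint would pass 70% of its speed; a pose out of reach is approached as far as the arm can. A call is refused whole if a number of a shift passes 1 or a number of a turn 1, either way. A call with a gripper value outside its range is refused whole. OPENING is the opening, from -1 (shut) to 1 (fully open), set as the call begins (- or left out, the last holds). The fingers move at their own pace and stop on an object; FORCE is the grip in N (left out, the last holds). Time passes only in rows, so rows that do not move let the fingers close. It gives the time, the measured TCP pose, the force, the opening and the grip force at its end, in the units of the state.
- env.observe(): the state, without advancing time (a new reading comes with each control period).
- optics.get_image(name): name is "scene" or "top" or "wrist"; returns the picture (400x640x3 uint8, red, green, blue); there is no depth.
- optics.calibration(name): a dict with "fov_y" (degrees; the focal length in pixels is half the picture's height over the tangent of half this angle, whatever the lens; pixels are square), "cx", "cy" (the principal point, pixels), "D" ([k1, k2, p1, p2, k3] as OpenCV has them; the pictures are not rectified), "T" (4x4, takes a point from camera to world coordinates). Camera axes: x right, y down, z forward; pixel columns grow to the right and rows downward; lengths in m; the calibration is good to about 2 mm. A picture is of the moment at which its call begins: read the wrist's pose just before it. calibration takes no time and is no camera call; for the wrist camera it gives the pose at the moment of the call.
- env.close_job(): hands the job in; it is judged then, once.
The state is a dict: "time_s": time; "q": joint angles; "qvel": joint speeds; "joint_efforts": joint torques, N m; "position": TCP position; "tool_rot": TCP orientation; "ft_force": force on the tool from outside, world axes, zero at the start; "wrist_torque": the same for the moment, N m; "grip_width": finger opening in m; "gripper_force": force on a finger pad.
Only numpy, scipy, OpenCV 4.12 (cv2) and the standard library are available. Lean on these libraries where they do the work, as an engineer would, in place of code of your own. Each camera call takes 0.05 s, during which the arm holds its last target. There are 200 camera calls.

## Working session

There is one attempt and no reset: what is moved stays moved. The work goes in short steps, Python scripts to look and compute and a shell command to move; the robot and the scene stay as the last step left them, time stands still between calls to the robot, and variables do not carry over. Pictures are saved under pics/ and viewed, at most 10 in all, crops included, and the job is handed in when it is done.

```bash
ls; mkdir -p pics
python3 - <<'E'
from rig import env, optics
import cv2,numpy as np
s=env.observe(); print({k:np.round(v,3).tolist() for k,v in s.items()})
for n in ("scene","top"):
    im=optics.get_image(n); cv2.imwrite(f"pics/{n}0.png",im[...,::-1])
    c=optics.calibration(n); print(n,c["fov_y"],c["cx"],c["cy"],np.round(c["D"],4),np.round(c["T"],4).tolist())
E
```

```text
pics
{'time_s': 0.0, 'q': [55.674, 21.841, 74.386, -0.0, 83.857, -12.337], 'qvel': [-0.092, 0.066, 0.068, 0.066, 0.005, 0.097], 'joint_efforts': [-0.0, -44.844, -23.128, -0.0, 0.005, 0.0], 'position': [0.206, 0.51, 0.231], 'tool_rot': [[-0.927, 0.374, -0.001], [0.374, 0.927, -0.001], [0.0, -0.001, -1.0]], 'ft_force': [0.169, -0.842, -0.454], 'wrist_torque': [0.025, 0.024, -0.043], 'gripper_force': 0.0, 'grip_width': 0.086}
scene 52.07014569777145 313.43347510534664 201.90857790893654 [-0.0324  0.      0.      0.      0.    ] [[-0.8253, 0.4617, -0.3253, 0.8509], [0.5646, 0.6889, -0.4545, 0.3235], [0.0142, -0.5587, -0.8292, 0.7129], [0.0, 0.0, 0.0, 1.0]]
top 54.73686058458494 323.50924947607575 198.90538268255114 [-0.0298  0.      0.      0.      0.    ] [[-0.0151, -0.9954, 0.0948, 0.5196], [-0.9999, 0.0156, 0.0044, -0.0216], [-0.0058, -0.0947, -0.9955, 0.9952], [0.0, 0.0, 0.0, 1.0]]
```

View pics/scene0.png

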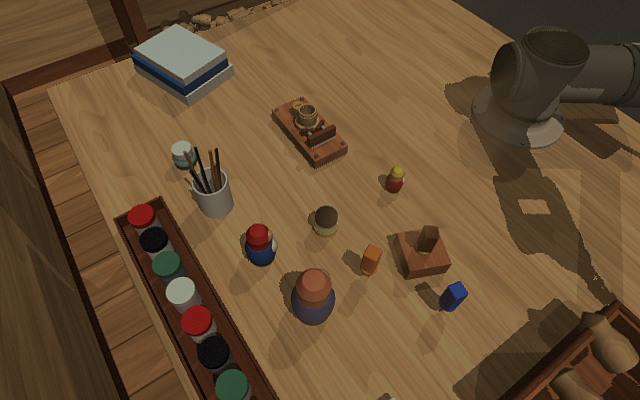

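View pics/top0.png

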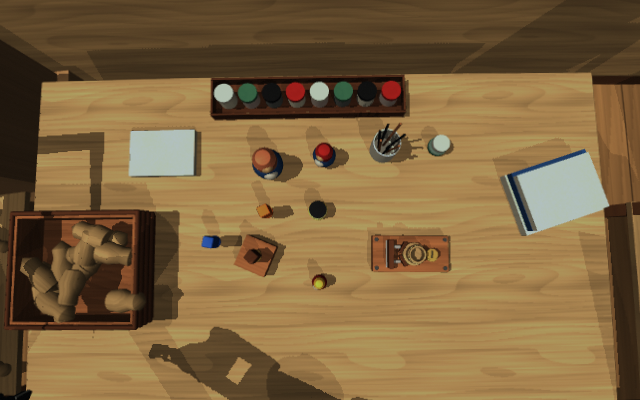

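The scene view shows the plain driver in its stand at (425,250), orange and blue look-alikes at (371,260) and (453,297), and the fixture at (308,130). In the top view the stand is at (256,256), the brass head at (433,254), the shell at (413,254) and the stop at (391,254).

```bash
cat > h.py <<'E'
from rig import env, optics
import cv2,numpy as np
def K(c):
    f=200/np.tan(np.radians(c["fov_y"]/2)); return np.array([[f,0,c["cx"]],[0,f,c["cy"]],[0,0,1]])
def cast(c,uv,z):
    p=cv2.undistortPoints(np.array(uv,float).reshape(-1,1,2),K(c),np.array(c["D"]))[:,0]
    T=np.array(c["T"]); d=np.c_[p,np.ones(len(p))]@T[:3,:3].T; o=T[:3,3]
    return o+d*((z-o[2])/d[:,2])[:,None]
def proj(c,P):
    Ti=np.linalg.inv(np.array(c["T"])); r,_=cv2.Rodrigues(Ti[:3,:3])
    return cv2.projectPoints(np.array(P,float).reshape(-1,1,3),r,Ti[:3,3],K(c),np.array(c["D"]))[0][:,0]
E
python3 - <<'E'
from h import *
c=optics.calibration("top")
print(cast(c,[(256,256)],.04),cast(c,[(252,255)],.101),cast(c,[(433,254)],.06),cast(c,[(413,254)],.078), cast(c,[(210,242),(265,211),(319,282)],.05))
c=optics.calibration("wrist"); s=env.observe(); 
print(c["fov_y"],c["cx"],c["cy"],c["D"]); T=np.array(c["T"]); R=np.array(s["tool_rot"])
print(R.T@(T[:3,3]-s["position"]),R.T@T[:3,:3])
im=cv2.imread("pics/top0.png"); a=cv2.resize(im[225:290,220:295],None,fx=5,fy=5,interpolation=2); b=cv2.resize(im[225:290,365:455],None,fx=5,fy=5,interpolation=2)
cv2.imwrite("pics/crop.png",np.hstack([a,b])[:, :800] if 0 else cv2.resize(np.hstack([a,b]),(790,311)))
E
```

```text
[[0.47234595 0.15049622 0.04      ]] [[0.47776722 0.14873272 0.101     ]] [[ 0.47158837 -0.27845675  0.06      ]] [[ 0.47331778 -0.2262933   0.078     ]] [[ 0.5082049   0.26145986  0.05      ]
 [ 0.58204128  0.12660476  0.05      ]
 [ 0.40848635 -0.00350461  0.05      ]]
68.29511635733566 320.3601414754476 198.3939712873627 [-0.02110826  0.          0.          0.          0.        ]
[ 6.50053739e-02  1.18062750e-04 -1.42049449e-01] [[ 1.32904776e-03 -9.65429686e-01 -2.60660229e-01]
 [ 9.99998990e-01  1.41415733e-03 -1.38966548e-04]
 [ 5.02777005e-04 -2.60659781e-01  9.65430591e-01]]
```

View pics/crop.png

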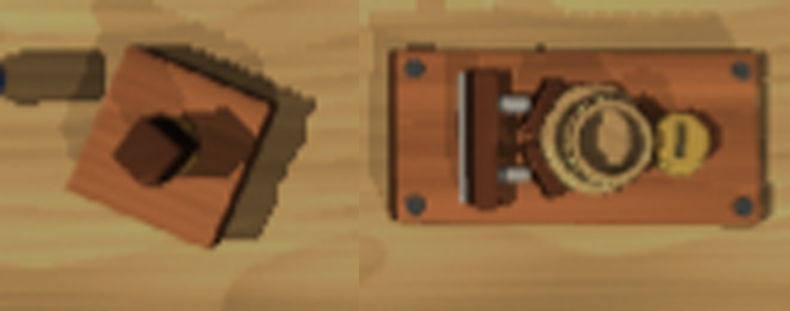

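The crop shows the handle top as a diamond, turned about 45°, and the slot running roughly along world x. Next I move above the stand.

```bash
python3 -m jog '[{"linear":[-0.8,-0.485,0]},{"linear":[-0.8,-0.485,0]},{"linear":[-0.8,-0.485,0]},{"linear":[-0.8,-0.485,0]},{"linear":[-0.8,-0.485,0]},{"linear":[-0.8,-0.485,0]},{"linear":[-0.8,-0.485,0]},{"linear":[-0.8,-0.485,0]},{"linear":[-0.8,-0.485,0]},{"linear":[-0.8,-0.485,0]},{"linear":[-0.8,-0.485,0]},{"linear":[-0.8,-0.485,0]}]'
python3 -m jog '[{"roll":0}]'
python3 - <<'E'
from h import *
s=env.observe();c=optics.calibration("wrist");im=optics.get_image("wrist")
print(s["position"],np.round(s["q"],1),s["tool_rot"]); cv2.imwrite("pics/w1.png",im[...,::-1])
np.save("w1T.npy",c["T"])
E
```

```text
[0.20578891 0.50977454 0.23078099] [ 55.7  21.8  74.4   0.   83.9 -12.3] [[-9.27276161e-01  3.74377277e-01 -7.58748642e-04]
 [ 3.74377919e-01  9.27275610e-01 -1.05638373e-03]
 [ 3.08083044e-04 -1.26361819e-03 -9.99999154e-01]]invalid input
invalid input
```

View pics/w1.png

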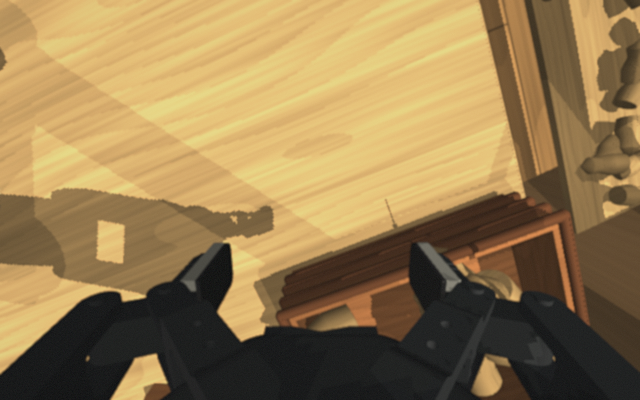

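The fingers occupy the lower part of the wrist view. The call was refused because each row needs both keys.

```bash
python3 -m jog '[{"linear":[-0.8,-0.485,0],"roll":0},{"linear":[-0.8,-0.485,0],"roll":0},{"linear":[-0.8,-0.485,0],"roll":0},{"linear":[-0.8,-0.485,0],"roll":0},{"linear":[-0.8,-0.485,0],"roll":0},{"linear":[-0.8,-0.485,0],"roll":0},{"linear":[-0.8,-0.485,0],"roll":0},{"linear":[-0.8,-0.485,0],"roll":0},{"linear":[-0.8,-0.485,0],"roll":0},{"linear":[-0.8,-0.485,0],"roll":0},{"linear":[-0.8,-0.485,0],"roll":0},{"linear":[-0.8,-0.485,0],"roll":0}]'
python3 -m jog '[{"linear":[0,0,0],"roll":0},{"linear":[0,0,0],"roll":0},{"linear":[0,0,0],"roll":0}]'
python3 - <<'E'
from h import *
s=env.observe();c=optics.calibration("wrist");im=optics.get_image("wrist")
print(s["position"],np.round(s["q"],1),s["tool_rot"]); cv2.imwrite("pics/w2.png",im[...,::-1])
np.save("w2T.npy",c["T"])
E
```

```text
time_s: 1.15
position: [0.4755, 0.1486, 0.2312]
tool_rot: [[-0.927, 0.375, -0.0], [0.375, 0.927, 0.0], [0.0, -0.0, -1.0]]
ft_force: [1.0, -0.2, -0.3]
grip_width: 0.0854
gripper_force: 0.0
time_s: 1.4
position: [0.4744, 0.1505, 0.2311]
tool_rot: [[-0.927, 0.375, -0.001], [0.375, 0.927, 0.0], [0.001, -0.0, -1.0]]
ft_force: [0.3, -0.1, -0.3]
grip_width: 0.0853
gripper_force: 0.0
[0.47442141 0.15052122 0.23107256] [  3.9  16.6  82.4   0.   81.1 -64.1] [[-9.27143921e-01  3.74704378e-01 -8.82823167e-04]
 [ 3.74704369e-01  9.27144327e-01  1.81960512e-04]
 [ 8.86685892e-04 -1.62094115e-04 -9.99999594e-01]]
```

View pics/w2.png

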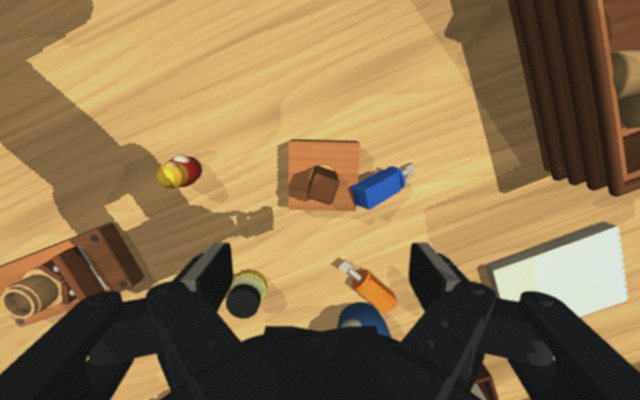

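The wrist view shows the stand at (323,175) with the driver handle at (322,185). The blue and orange drivers lie flat nearby at (380,187) and (370,285), and everything below 30 mm stays clear. I zoom in on the handle.

Run:
```python
import cv2
im=cv2.imread("pics/w2.png")[130:220,280:370]; cv2.imwrite("pics/c2.png",cv2.resize(im,None,fx=6.6,fy=6.6,interpolation=cv2.INTER_NEAREST))
```

```text
(no output)
```

View pics/c2.png

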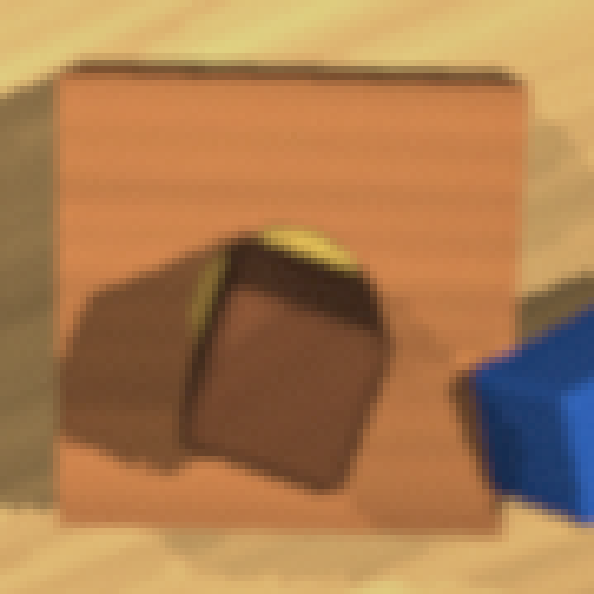

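Run:
```python
from h import *
c=optics.calibration("wrist"); c["T"]=np.load("w2T.npy"); t=optics.calibration("top")
q=np.array([(232,287),(385,337),(335,491),(185,445)])/6.6+[280-.5,130-.5]
P=cast(c,q,.101); print(P,P.mean(0)); e=np.diff(np.r_[P,P[:1]],axis=0); print(np.linalg.norm(e,axis=1),np.degrees(np.arctan2(e[:,1],e[:,0])))
q=np.array([(60,75),(523,80),(500,533),(60,525)])/6.6+[279.5,129.5]; P=cast(c,q,.04);print(P.mean(0));e=np.diff(np.r_[P,P[:1]],axis=0); print(np.linalg.norm(e,axis=1),np.degrees(np.arctan2(e[:,1],e[:,0])))
for z in (0,.03,.06,.1): print(z,cast(c,[(360,203),(395,180),(410,167)],z)[:,:2].round(3).tolist(),cast(t,[(210,242)],z)[:,:2].round(3))
```

```text
[[0.45738478 0.15169013 0.101     ]
 [0.4722036  0.16919408 0.101     ]
 [0.49080923 0.15423597 0.101     ]
 [0.47626411 0.13663695 0.101     ]] [0.47416543 0.15293928 0.101     ]
[0.02293438 0.02387288 0.02283168 0.02414596] [  49.74879671  -38.79774678 -129.57281773  141.43338362]
[0.47426325 0.15360226 0.04      ]
[0.07810616 0.08002125 0.0788578  0.07937413] [  67.47123305  -22.96628448 -113.00571791  156.48950973]
0 [[0.533, 0.183], [0.521, 0.236], [0.512, 0.259]] [[0.508 0.276]]
0.03 [[0.523, 0.183], [0.512, 0.231], [0.504, 0.252]] [[0.508 0.267]]
0.06 [[0.514, 0.182], [0.503, 0.226], [0.496, 0.245]] [[0.508 0.258]]
0.1 [[0.501, 0.181], [0.492, 0.219], [0.486, 0.236]] [[0.509 0.246]]
```

Run:
```python
from h import *
a=cv2.imread("pics/top0.png"); b=optics.get_image("top")[...,::-1]; cv2.imwrite("pics/top1.png",b)
z=lambda i:cv2.resize(i[190:290,190:330],None,fx=2.85,fy=2.85,interpolation=2)
cv2.imwrite("pics/cmp.png",np.hstack([z(a),z(b)]))
```

```text
(no output)
```

View pics/cmp.png

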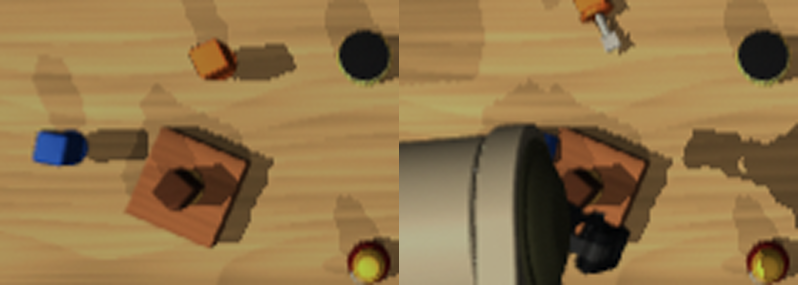

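The look-alikes, which stood upright at t=0, have toppled on their own; the arm was well above them. The blue one now lies beside the stand, below my working height. I leave them alone and grasp the real driver with the tool y axis at about 50.7°.

```bash
python3 -m jog '[{"linear":[0,0.06,0],"roll":0.865},{"linear":[0,0,0],"roll":0.865},{"linear":[0,0,0],"roll":0.865},{"linear":[0,0,0.4],"roll":0.865},{"linear":[0,0,0.8],"roll":0},{"linear":[0,0,0.8],"roll":0},{"linear":[0,0,0.8],"roll":0},{"linear":[0,0,0.8],"roll":0},{"linear":[0,0,0.5],"roll":0},{"linear":[0,0,0.275],"roll":0},{"linear":[0,0,0],"roll":0}]'
python3 -m jog '[{"linear":[0,0,0],"roll":0},{"linear":[0,0,0],"roll":0},{"linear":[0,0,0],"roll":0},{"linear":[0,0,0],"roll":0},{"linear":[0,0,0],"roll":0},{"linear":[0,0,0],"roll":0},{"linear":[0,0,0],"roll":0},{"linear":[0,0,0],"roll":0}]' -1 60
```

```text
time_s: 2.42
position: [0.4743, 0.1536, 0.0546]
tool_rot: [[-0.775, 0.632, -0.004], [0.632, 0.775, 0.0], [0.003, -0.002, -1.0]]
ft_force: [-0.2, 0.5, 0.6]
grip_width: 0.0852
gripper_force: 0.0
time_s: 3.08
position: [0.476, 0.1526, 0.057]
tool_rot: [[-0.774, 0.633, 0.001], [0.633, 0.774, 0.0], [-0.001, 0.001, -1.0]]
ft_force: [-1.3, -0.1, 6.9]
grip_width: 0.0254
gripper_force: 58.9
```

```bash
python3 -m jog '[{"linear":[0,0,-0.3],"roll":0},{"linear":[0,0,-0.6],"roll":0},{"linear":[0,0,-0.9],"roll":0},{"linear":[0,0,-0.9],"roll":0},{"linear":[0,0,-0.3],"roll":0},{"linear":[0,0,0],"roll":0},{"linear":[0,0,0],"roll":0}]'
python3 - <<'E'
from h import *
s=env.observe();c=optics.calibration("wrist");np.save("w3T.npy",c["T"]);w=optics.get_image("wrist")[...,::-1];sc=optics.get_image("scene")[...,::-1]
cv2.imwrite("pics/w3.png",w);cv2.imwrite("pics/s3.png",sc)
p=np.array(s["position"]);u,v=proj(optics.calibration("scene"),[p-[0,0,.05]])[0].astype(int);print(u,v,s["position"],s["ft_force"],s["grip_width"])
a=cv2.resize(sc[v-30:v+30,u-30:u+30],(390,390),interpolation=2);b=cv2.resize(w[140:270,255:385],(390,390),interpolation=2)
cv2.imwrite("pics/v3.png",np.hstack([a,b]))
E
```

```text
time_s: 3.67
position: [0.4754, 0.1525, 0.176]
tool_rot: [[-0.774, 0.633, 0.0], [0.633, 0.774, 0.0], [-0.0, 0.0, -1.0]]
ft_force: [-0.1, 0.4, -1.8]
grip_width: 0.0256
gripper_force: 59.0
435 223 [0.47544586 0.15246505 0.17602353] [-0.09617938  0.44454828 -1.78109571] 0.025557822691304025
```

View pics/v3.png

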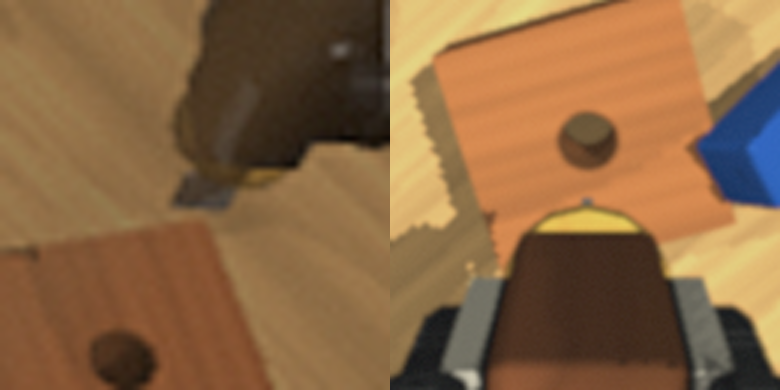

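Both views show the blade is wide along the tool x axis, and its end peeks past the collar at about (320.7,206) in the wrist image. I turn the tool −39.3° and travel to a spot just beyond the screw so its head can be seen.

```bash
python3 -m jog '[{"linear":[0,0,0],"roll":-0.98},{"linear":[0,0,0],"roll":-0.98},{"linear":[0,0,0],"roll":-0.98},{"linear":[0,0,0],"roll":-0.98},{"linear":[0,0,0],"roll":-0.98},{"linear":[0,0,0],"roll":-0.98},{"linear":[0,0,0],"roll":-0.98},{"linear":[0,0,0],"roll":-0.98},{"linear":[0,0,0],"roll":0}]'
python3 -m jog '[{"linear":[-0.076,-0.897,0],"roll":0},{"linear":[-0.076,-0.897,0],"roll":0},{"linear":[-0.076,-0.897,0],"roll":0},{"linear":[-0.076,-0.897,0],"roll":0},{"linear":[-0.076,-0.897,0],"roll":0},{"linear":[-0.076,-0.897,0],"roll":0},{"linear":[-0.076,-0.897,0],"roll":0},{"linear":[-0.076,-0.897,0],"roll":0},{"linear":[-0.076,-0.897,0],"roll":0},{"linear":[-0.076,-0.897,0],"roll":0},{"linear":[-0.076,-0.897,0],"roll":0},{"linear":[-0.076,-0.897,0],"roll":0}]'
python3 -m jog '[{"linear":[0,0,0],"roll":0},{"linear":[0,0,0],"roll":0},{"linear":[0,0,0],"roll":0},{"linear":[0,0,0],"roll":0}]'
python3 - <<'E'
from h import *
s=env.observe();c=optics.calibration("wrist");np.save("w4T.npy",c["T"]);w=optics.get_image("wrist")[...,::-1]
cv2.imwrite("pics/w4.png",w)
p=np.array(s["position"]);R=np.array(s["tool_rot"]);print(p,R.round(4).tolist(),np.round(s["q"],1),s["ft_force"])
np.savez("w4.npz",p=p,R=R)
u,v=proj(c,[[.4716,-.2785,.06]])[0].astype(int);print(u,v)
a=cv2.resize(w[v-30:v+30,u-30:u+30],(590,590),interpolation=2);b=cv2.resize(w[190:220,310:331],(200,286),interpolation=0)
o=np.zeros((590,800,3),np.uint8);o[:,:590]=a;o[:286,600:]=b
cv2.imwrite("pics/v4.png",o)
E
```

```text
time_s: 4.52
position: [0.4751, 0.1525, 0.1747]
tool_rot: [[-1.0, -0.001, -0.003], [-0.001, 1.0, -0.0], [0.003, -0.0, -1.0]]
ft_force: [-0.1, 0.6, -2.3]
grip_width: 0.0252
gripper_force: 58.8
time_s: 5.52
position: [0.511, -0.2797, 0.175]
tool_rot: [[-1.0, 0.005, -0.002], [0.005, 1.0, 0.002], [0.002, 0.002, -1.0]]
ft_force: [1.1, 0.0, -1.4]
grip_width: 0.0255
gripper_force: 59.3
time_s: 5.85
position: [0.5114, -0.2768, 0.1758]
tool_rot: [[-1.0, 0.001, -0.001], [0.001, 1.0, 0.001], [0.001, 0.001, -1.0]]
ft_force: [0.6, 0.8, -0.9]
grip_width: 0.0252
gripper_force: 59.5
[ 0.51141285 -0.27681127  0.17583072] [[-1.0, 0.0015, -0.001], [0.0015, 1.0, 0.001], [0.001, 0.001, -1.0]] [ -40.1   27.5   74.4    0.    78.2 -130. ] [ 0.62352884  0.79462379 -0.86026341]
318 149
```

View pics/v4.png

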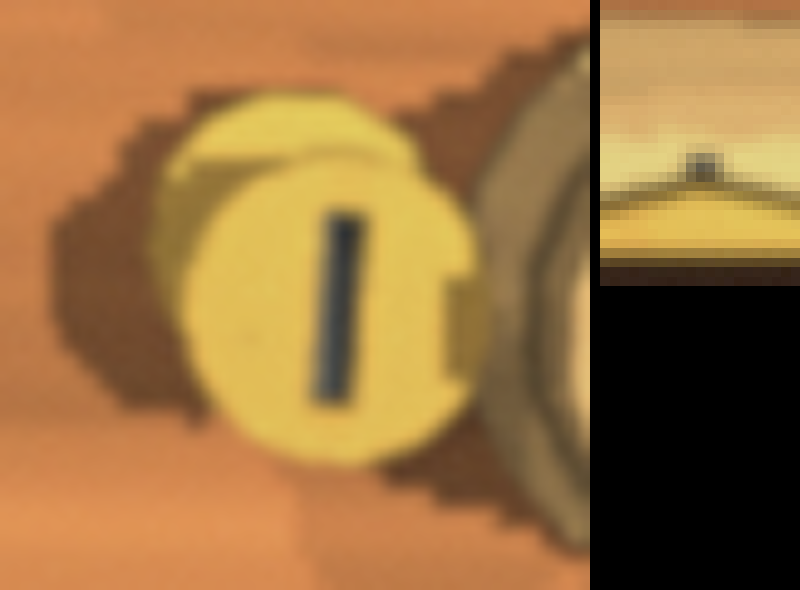

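The crop shows the slot as a dark bar centred near (339,308), tilted a few degrees. The blade end peeks past the collar, in line with the tool axis. I measure both numerically.

Run:
```python
from h import *
c=optics.calibration("wrist");c["T"]=np.load("w4T.npy");z=np.load("w4.npz");p,R=z["p"],z["R"]
w=cv2.imread("pics/w4.png").astype(float)[119:179,288:348]; big=cv2.resize(w,None,fx=8,fy=8,interpolation=2)
b,g,r=cv2.split(big); sub=np.zeros(b.shape,bool); sub[20*8:43*8,30*8:40*8]=1
m=((r<120)&sub).astype(np.uint8); ct=max(cv2.findContours(m,0,1)[0],key=cv2.contourArea)
f=lambda q:(np.array(q)+.5)/8-.5+[288,119]
rect=cv2.minAreaRect(ct);box=cv2.boxPoints(rect);print("slot px",f(rect[0]),np.array(rect[1])/8)
B=cast(c,f(box),.06);print("slot centre",B.mean(0));e=B[1]-B[0];e2=B[2]-B[1];print(np.linalg.norm(e),np.linalg.norm(e2),np.degrees([np.arctan2(e[1],e[0]),np.arctan2(e2[1],e2[0])]))
h=((g>150)&(r>190)&(b<110)).astype(np.uint8)
cr=lambda a:np.array(a)*60/590-.5+[288,119]
P=cast(c,cr([(187,300),(482,300),(334,468),(240,430),(430,432)]),.06)[:,:2]
A=np.c_[2*P,np.ones(5)];x=np.linalg.lstsq(A,(P**2).sum(1),rcond=None)[0];print("head",x[:2],np.sqrt(x[2]+x[:2]@x[:2]))
print("slot in tool",R.T@(B.mean(0)-p))
```

```text
slot px [322.14043045 149.83089447] [ 3.31136394 18.80019951]
slot centre [ 0.47224857 -0.27538452  0.06      ]
0.016196319934654153 0.00285148586957178 [176.00602575  86.09190151]
head [ 0.47317296 -0.27587424] 0.013103665608404173
slot in tool [0.03905386 0.00124899 0.11587005]
```

```bash
python3 -m jog '[{"linear":[0.32,0.01,0],"roll":0.4},{"linear":[0.32,0.01,0],"roll":0.4},{"linear":[0.31,0.01,0],"roll":0},{"linear":[0,0,0.5],"roll":0},{"linear":[0,0,0.5],"roll":0},{"linear":[0,0,0.44],"roll":0},{"linear":[0,0,0],"roll":0},{"linear":[0,0,0],"roll":0},{"linear":[0,0,0],"roll":0},{"linear":[0,0,0],"roll":0}]'
```

```text
time_s: 6.73
position: [0.4742, -0.2756, 0.12]
tool_rot: [[-0.997, 0.071, 0.002], [0.071, 0.997, -0.002], [-0.002, -0.001, -1.0]]
ft_force: [-0.2, 0.9, -1.5]
grip_width: 0.0254
gripper_force: 59.4
```

```bash
python3 -m jog '[{"linear":[0.02,0,0.05],"roll":0},{"linear":[0,0,0.05],"roll":0},{"linear":[0,0,0.05],"roll":0},{"linear":[0,0,0.05],"roll":0},{"linear":[0,0,0.05],"roll":0},{"linear":[0,0,0.03],"roll":0},{"linear":[0,0,0],"roll":0},{"linear":[0,0,0],"roll":0},{"linear":[0,0,0],"roll":0}]'
cat > avg.py <<'E'
from h import *
S=[]
for i in range(5): S.append(env.observe()); optics.get_image("top")
for k in ("position","ft_force","wrist_torque"): a=np.array([s[k] for s in S]);print(k,a.mean(0).round(4),a.std(0).round(4))
R=np.array(S[-1]["tool_rot"]);print("toolx deg",np.degrees(np.arctan2(R[1,0],R[0,0])),"t",S[-1]["time_s"],"q6",S[-1]["q"][5],"gw",S[-1]["grip_width"])
E
python3 avg.py
```

```text
time_s: 7.48
position: [0.4729, -0.2755, 0.1076]
tool_rot: [[-0.997, 0.071, 0.0], [0.071, 0.997, -0.0], [-0.0, -0.0, -1.0]]
ft_force: [-0.3, 0.5, -0.9]
grip_width: 0.0251
gripper_force: 59.4
position [ 0.4729 -0.2755  0.1076] [0. 0. 0.]
ft_force [ 0.0172  0.1502 -1.0564] [0.5968 0.3031 0.5713]
wrist_torque [-0.0002  0.0243 -0.0047] [0.0227 0.0205 0.0039]
toolx deg 175.9091922315429 t 7.6833 q6 -128.53158614724362 gw 0.025437175719215572
```

```bash
python3 -m jog '[{"linear":[0,0,0.04],"roll":0},{"linear":[0,0,0.04],"roll":0},{"linear":[0,0,0.03],"roll":0},{"linear":[0,0,0],"roll":0},{"linear":[0,0,0],"roll":0},{"linear":[0,0,0],"roll":0}]'; python3 avg.py
```

```text
time_s: 8.23
position: [0.4729, -0.2755, 0.1033]
tool_rot: [[-0.997, 0.071, 0.0], [0.071, 0.997, -0.0], [-0.0, -0.0, -1.0]]
ft_force: [0.7, 0.4, 1.2]
grip_width: 0.0251
gripper_force: 59.6
position [ 0.4729 -0.2755  0.1033] [0. 0. 0.]
ft_force [-0.0383  0.2867  1.5083] [0.556  0.2589 0.3347]
wrist_torque [ 0.0152  0.01   -0.0189] [0.0205 0.0305 0.0213]
toolx deg 175.90889074018696 t 8.4333 q6 -128.53280953601265 gw 0.0254682289338793
```

Push of 2.5 N at the predicted depth: the blade is seated. Now turning clockwise.

```bash
python3 -m jog '[{"linear":[0,0,0],"roll":0.6},{"linear":[0,0,0],"roll":0.6},{"linear":[0,0,0],"roll":0.6},{"linear":[0,0,0],"roll":0.6},{"linear":[0,0,0],"roll":0.6},{"linear":[0,0,0],"roll":0},{"linear":[0,0,0],"roll":0}]'; python3 avg.py
```

```text
time_s: 9.07
position: [0.4729, -0.2756, 0.1032]
tool_rot: [[-0.946, 0.326, 0.0], [0.326, 0.946, -0.0], [-0.0, -0.0, -1.0]]
ft_force: [-0.2, -0.5, 1.3]
grip_width: 0.0253
gripper_force: 59.7
position [ 0.4729 -0.2756  0.1032] [0. 0. 0.]
ft_force [-0.2874 -0.6354  1.7105] [0.703  0.2042 0.61  ]
wrist_torque [-0.1773  0.0192  0.0226] [0.0242 0.0137 0.0278]
toolx deg 160.95973792316488 t 9.2667 q6 -113.58170316692599 gw 0.025204153841963943
```

```bash
sed -i 's/range(5)/range(8)/' avg.py; python3 -m jog '[{"linear":[0,0,0],"roll":0.6},{"linear":[0,0,0],"roll":0.6},{"linear":[0,0,0],"roll":0.6},{"linear":[0,0,0],"roll":0.6},{"linear":[0,0,0],"roll":0.6},{"linear":[0,0,0],"roll":0},{"linear":[0,0,0],"roll":0}]'; python3 avg.py
```

```text
time_s: 9.9
position: [0.4728, -0.2757, 0.1032]
tool_rot: [[-0.829, 0.559, -0.0], [0.559, 0.829, -0.001], [-0.0, -0.001, -1.0]]
ft_force: [-1.5, -2.5, 2.0]
grip_width: 0.0255
gripper_force: 59.7
position [ 0.4728 -0.2757  0.1032] [0. 0. 0.]
ft_force [-1.6023 -3.0197  1.7111] [0.5567 0.5588 0.4406]
wrist_torque [-0.614   0.2746  0.0392] [0.0665 0.0366 0.0164]
toolx deg 145.9365315468735 t 10.25 q6 -98.55736859157881 gw 0.025273190363158764
```

Lateral force shows one-sided contact: the tool axis sits slightly off the screw axis along tool +y. I shift back a little.

```bash
python3 -m jog '[{"linear":[0,-0.015,0],"roll":0},{"linear":[0,0,0],"roll":0},{"linear":[0,0,0],"roll":0}]'; python3 avg.py
```

```text
time_s: 10.55
position: [0.4727, -0.2758, 0.1032]
tool_rot: [[-0.828, 0.56, 0.0], [0.56, 0.828, 0.0], [-0.0, 0.0, -1.0]]
ft_force: [0.2, -0.5, 1.9]
grip_width: 0.0248
gripper_force: 59.8
position [ 0.4726 -0.2758  0.1031] [0. 0. 0.]
ft_force [ 0.922  -0.9688  1.8582] [0.4683 0.7359 0.681 ]
wrist_torque [-0.2567 -0.186   0.0344] [0.0622 0.0602 0.0241]
toolx deg 145.90961212519414 t 10.9 q6 -98.59621292874917 gw 0.025513425079685244
```

```bash
python3 -m jog '[{"linear":[0,0,0],"roll":0.5},{"linear":[0,0,0],"roll":0.5},{"linear":[0,0,0],"roll":0.5},{"linear":[0,0,0],"roll":0.5},{"linear":[0,0,0],"roll":0},{"linear":[0,0,0],"roll":0}]'; python3 avg.py
```

```text
time_s: 11.45
position: [0.4724, -0.2759, 0.1031]
tool_rot: [[-0.719, 0.695, -0.0], [0.695, 0.719, -0.0], [0.0, -0.0, -1.0]]
ft_force: [0.6, -1.5, 2.0]
grip_width: 0.0253
gripper_force: 59.7
position [ 0.4725 -0.276   0.1031] [0. 0. 0.]
ft_force [ 0.4784 -1.3689  2.1052] [0.3907 0.4815 0.3432]
wrist_torque [-0.3287 -0.1244  0.059 ] [0.0347 0.0327 0.0207]
toolx deg 135.92748205506845 t 11.8 q6 -88.61529582646632 gw 0.025182930835862885
```

```bash
python3 -m jog '[{"linear":[0,0,0],"roll":0.5},{"linear":[0,0,0],"roll":0.5},{"linear":[0,0,0],"roll":0.5},{"linear":[0,0,0],"roll":0.5},{"linear":[0,0,0],"roll":0},{"linear":[0,0,0],"roll":0}]'; python3 avg.py
```

```text
time_s: 12.35
position: [0.4724, -0.2761, 0.1031]
tool_rot: [[-0.588, 0.809, -0.0], [0.809, 0.588, -0.0], [0.0, -0.0, -1.0]]
ft_force: [0.5, -1.8, 1.6]
grip_width: 0.0253
gripper_force: 59.7
position [ 0.4724 -0.2761  0.1031] [0. 0. 0.]
ft_force [-0.651  -2.3747  1.9777] [0.5322 0.3801 0.5941]
wrist_torque [-0.6023  0.1623  0.142 ] [0.0514 0.069  0.0259]
toolx deg 125.92979579663145 t 12.7 q6 -78.61614052764136 gw 0.025677632119200898
```

```bash
python3 -m jog '[{"linear":[0,0,0],"roll":0.4},{"linear":[0,0,0],"roll":0.4},{"linear":[0,0,0],"roll":0.4},{"linear":[0,0,0],"roll":0},{"linear":[0,0,0],"roll":0}]'; sed -i 's/range(8)/range(16)/' avg.py; python3 avg.py
```

```text
time_s: 13.17
position: [0.4723, -0.2761, 0.1031]
tool_rot: [[-0.5, 0.866, -0.0], [0.866, 0.5, -0.0], [-0.0, -0.0, -1.0]]
ft_force: [-0.8, -3.6, 2.1]
grip_width: 0.0254
gripper_force: 59.7
position [ 0.4724 -0.276   0.1031] [0. 0. 0.]
ft_force [-2.3696 -4.1056  2.0495] [0.5805 0.5498 0.5872]
wrist_torque [-0.9229  0.5683  0.1624] [0.0405 0.0636 0.0389]
toolx deg 119.92438295745052 t 13.9167 q6 -72.60804192427682 gw 0.02537780131424799
```

```bash
python3 -m jog '[{"linear":[0,-0.01,0],"roll":0.2},{"linear":[0,0,0],"roll":0.3},{"linear":[0,0,0],"roll":0.3},{"linear":[0,0,0],"roll":0},{"linear":[0,0,0],"roll":0}]'; python3 avg.py
```

```text
time_s: 14.38
position: [0.4722, -0.2761, 0.1032]
tool_rot: [[-0.437, 0.899, 0.0], [0.899, 0.437, -0.0], [-0.0, 0.0, -1.0]]
ft_force: [-1.0, -3.2, 1.6]
grip_width: 0.0254
gripper_force: 59.7
position [ 0.4722 -0.2761  0.1031] [0. 0. 0.]
ft_force [-1.1156 -3.3976  1.9535] [0.5037 0.3364 0.3555]
wrist_torque [-0.7516  0.2602  0.1747] [0.0435 0.0505 0.0306]
toolx deg 115.91524891573965 t 15.1333 q6 -68.6396940878645 gw 0.025282897488880855
```

```bash
python3 -m jog '[{"linear":[0,0,0],"roll":0.25},{"linear":[0,0,0],"roll":0.25},{"linear":[0,0,0],"roll":0.2},{"linear":[0,0,0],"roll":0},{"linear":[0,0,0],"roll":0}]'; python3 avg.py
```

```text
time_s: 15.6
position: [0.4721, -0.2761, 0.1031]
tool_rot: [[-0.381, 0.925, -0.0], [0.925, 0.381, 0.0], [0.0, -0.0, -1.0]]
ft_force: [-1.4, -4.1, 2.2]
grip_width: 0.0252
gripper_force: 59.7
position [ 0.4721 -0.2762  0.1031] [0. 0. 0.]
ft_force [-1.4495 -3.4258  1.7074] [0.3083 0.3378 0.5686]
wrist_torque [-0.8004  0.2635  0.2039] [0.0332 0.0212 0.0281]
toolx deg 112.41077176853615 t 16.35 q6 -65.13654903701755 gw 0.02549575995333506
```

0.204 N·m reached. I back off within the play and lift out.

```bash
python3 -m jog '[{"linear":[0,0,0],"roll":-0.5},{"linear":[0,0,0],"roll":-0.5},{"linear":[0,0,0],"roll":0},{"linear":[0,0,-0.1],"roll":0},{"linear":[0,0,-0.1],"roll":0},{"linear":[0,0,-0.1],"roll":0},{"linear":[0,0,-0.3],"roll":0},{"linear":[0,0,-0.6],"roll":0},{"linear":[0,0,-0.62],"roll":0},{"linear":[0,0,0],"roll":0},{"linear":[0,0,0],"roll":0},{"linear":[0,0,0],"roll":0}]'; python3 avg.py
```

```text
time_s: 17.4
position: [0.4718, -0.2755, 0.1753]
tool_rot: [[-0.46, 0.888, -0.001], [0.888, 0.46, 0.001], [0.002, -0.0, -1.0]]
ft_force: [-0.4, 0.1, -1.1]
grip_width: 0.0251
gripper_force: 60.1
position [ 0.472  -0.2759  0.1755] [0.0001 0.0002 0.0004]
ft_force [ 0.0884 -0.0367 -1.2731] [0.4601 0.4982 0.3293]
wrist_torque [ 0.0056 -0.006  -0.001 ] [0.0273 0.0265 0.0362]
toolx deg 117.40852178069932 t 18.15 q6 -70.13754888375426 gw 0.02530659788453661
```

```bash
python3 -m jog '[{"linear":[0,0,0],"roll":-0.932},{"linear":[0,0,0],"roll":-0.932},{"linear":[0,0,0],"roll":-0.932},{"linear":[0,0,0],"roll":-0.932},{"linear":[0,0,0],"roll":-0.932},{"linear":[0,0,0],"roll":0},{"linear":[0,0,0],"roll":0}]'
python3 - <<'E'
from h import *
c=optics.calibration("wrist");c["T"]=np.load("w3T.npy")
im=cv2.resize(cv2.imread("pics/w3.png")[170:202,305:338],None,fx=8,fy=8,interpolation=2).astype(float)
m=(im[...,2]<165).astype(np.uint8); ct=min(cv2.findContours(m,0,1)[0],key=lambda k:abs(cv2.contourArea(k)/64-270)); e=cv2.fitEllipse(ct)
q=(np.array(e[0])+.5)/8-.5+[305,170];print(q,np.array(e[1])/8,cv2.contourArea(ct)/64)
H=cast(c,[q],.04)[0];print("hole",H)
s=env.observe();R=np.array(s["tool_rot"]);p=np.array(s["position"])
d=R.T@(H-p);print(p,"tool shift units",(d-[.0006,0,0])/.04)
E
```

```text
time_s: 18.78
position: [0.4721, -0.2761, 0.1759]
tool_rot: [[-0.772, 0.635, 0.0], [0.635, 0.772, -0.0], [-0.0, -0.0, -1.0]]
ft_force: [0.1, 0.2, -2.0]
grip_width: 0.0252
gripper_force: 60.0
[320.626688   186.65440178] [19.58287811 20.66666794] 317.4921875
hole [0.47447965 0.15402929 0.04      ]
[ 0.47213595 -0.27613382  0.1759283 ] tool shift units [6.76945265 8.34420559 3.39806836]
```

```bash
python3 -m jog '[{"linear":[0.564,0.695,0],"roll":0},{"linear":[0.564,0.695,0],"roll":0},{"linear":[0.564,0.695,0],"roll":0},{"linear":[0.564,0.695,0],"roll":0},{"linear":[0.564,0.695,0],"roll":0},{"linear":[0.564,0.695,0],"roll":0},{"linear":[0.564,0.695,0],"roll":0},{"linear":[0.564,0.695,0],"roll":0},{"linear":[0.564,0.695,0],"roll":0},{"linear":[0.564,0.695,0],"roll":0},{"linear":[0.564,0.695,0],"roll":0},{"linear":[0.564,0.695,0],"roll":0}]'; python3 -m jog '[{"linear":[0,0,0],"roll":0},{"linear":[0,0,0],"roll":0},{"linear":[0,0,0],"roll":0},{"linear":[0,0,0],"roll":0},{"linear":[0,0,0],"roll":0},{"linear":[0,0,0],"roll":0}]'
python3 - <<'E'
from h import *
s=env.observe();R=np.array(s["tool_rot"]);p=np.array(s["position"]);H=np.array([.4745,.1540,.057])
print(p,s["q"][5],(R.T@(H-p)-[.0006,0,0])/.04)
E
```

```text
time_s: 19.78
position: [0.4736, 0.1553, 0.1761]
tool_rot: [[-0.772, 0.635, 0.0], [0.635, 0.772, 0.0], [-0.0, 0.0, -1.0]]
ft_force: [0.0, -0.3, -1.6]
grip_width: 0.0259
gripper_force: 60.0
time_s: 20.28
position: [0.474, 0.1526, 0.176]
tool_rot: [[-0.773, 0.635, 0.0], [0.635, 0.773, -0.0], [-0.0, -0.0, -1.0]]
ft_force: [-0.6, 0.3, -0.8]
grip_width: 0.0257
gripper_force: 60.1
[0.47404551 0.15256111 0.17597077] -46.39720592119766 [-6.85412498e-04  3.50870180e-02  2.97426715e+00]
```

```bash
python3 -m jog '[{"linear":[0,0.03,0.4],"roll":0},{"linear":[0,0,0.5],"roll":0},{"linear":[0,0,0.5],"roll":0},{"linear":[0,0,0.4],"roll":0},{"linear":[0,0,0.2],"roll":0},{"linear":[0,0,0.1],"roll":0},{"linear":[0,0,0.1],"roll":0},{"linear":[0,0,0],"roll":0},{"linear":[0,0,0],"roll":0}]'; python3 -m jog '[{"linear":[0,0,0.1],"roll":0},{"linear":[0,0,0.1],"roll":0},{"linear":[0,0,0.15],"roll":0},{"linear":[0,0,0.15],"roll":0},{"linear":[0,0,0.1],"roll":0},{"linear":[0,0,0.1],"roll":0},{"linear":[0,0,0],"roll":0},{"linear":[0,0,0],"roll":0},{"linear":[0,0,0],"roll":0}]'
```

```text
time_s: 21.03
position: [0.475, 0.1544, 0.0885]
tool_rot: [[-0.774, 0.633, 0.001], [0.633, 0.774, 0.0], [-0.001, 0.001, -1.0]]
ft_force: [0.6, -1.1, -1.2]
grip_width: 0.0252
gripper_force: 60.1
time_s: 21.78
position: [0.4747, 0.1544, 0.06]
tool_rot: [[-0.774, 0.633, 0.0], [0.633, 0.774, 0.0], [-0.0, 0.0, -1.0]]
ft_force: [0.7, -0.0, -0.7]
grip_width: 0.025
gripper_force: 60.1
```

```bash
python3 -m jog '[{"linear":[0,0,0.03],"roll":0},{"linear":[0,0,0.03],"roll":0},{"linear":[0,0,0.01],"roll":0},{"linear":[0,0,0],"roll":0},{"linear":[0,0,0],"roll":0}]'; python3 -m jog '[{"linear":[0,0,0],"roll":0},{"linear":[0,0,0],"roll":0},{"linear":[0,0,0],"roll":0},{"linear":[0,0,0],"roll":0},{"linear":[0,0,0],"roll":0},{"linear":[0,0,0],"roll":0},{"linear":[0,0,0],"roll":0},{"linear":[0,0,0],"roll":0}]' 1
```

```text
time_s: 22.2
position: [0.4746, 0.1544, 0.0572]
tool_rot: [[-0.774, 0.633, 0.0], [0.633, 0.774, -0.0], [-0.0, 0.0, -1.0]]
ft_force: [0.1, -0.6, -1.2]
grip_width: 0.0252
gripper_force: 60.3
time_s: 22.87
position: [0.4746, 0.1544, 0.0571]
tool_rot: [[-0.774, 0.633, -0.0], [0.633, 0.774, 0.0], [0.0, 0.0, -1.0]]
ft_force: [0.3, -0.4, -0.3]
grip_width: 0.0853
gripper_force: 0.0
```

```bash
python3 -m jog '[{"linear":[0,0,-0.3],"roll":0},{"linear":[0,0,-0.5],"roll":0},{"linear":[0,0,-0.9],"roll":0},{"linear":[0,0,-0.9],"roll":0},{"linear":[0,0,-0.9],"roll":0},{"linear":[0,0,-0.9],"roll":0},{"linear":[0,0,-0.3],"roll":0},{"linear":[0,0,0],"roll":0},{"linear":[0,0,0],"roll":0},{"linear":[0,0,0],"roll":0}]'
python3 - <<'E'
from h import *
w=optics.get_image("wrist")[...,::-1];t=optics.get_image("top")[...,::-1];sc=optics.get_image("scene")[...,::-1]
a=cv2.resize(w[110:230,250:390],(400,343));b=cv2.resize(t[225:290,365:455],(400,289),interpolation=2);d=cv2.resize(sc[80:290,220:480],(400,323))
o=np.zeros((600,800,3),np.uint8);o[:300,:400]=a[:300];o[:289,400:]=b;o[300:,:400]=d[:300]
o[300:550,400:]=cv2.resize(t,(400,250));cv2.imwrite("pics/v5.png",o)
E
```

```text
time_s: 23.7
position: [0.474, 0.1543, 0.2438]
tool_rot: [[-0.774, 0.633, -0.003], [0.633, 0.774, -0.0], [0.002, -0.002, -1.0]]
ft_force: [0.4, 0.8, -0.7]
grip_width: 0.0855
gripper_force: 0.0
```

View pics/v5.png

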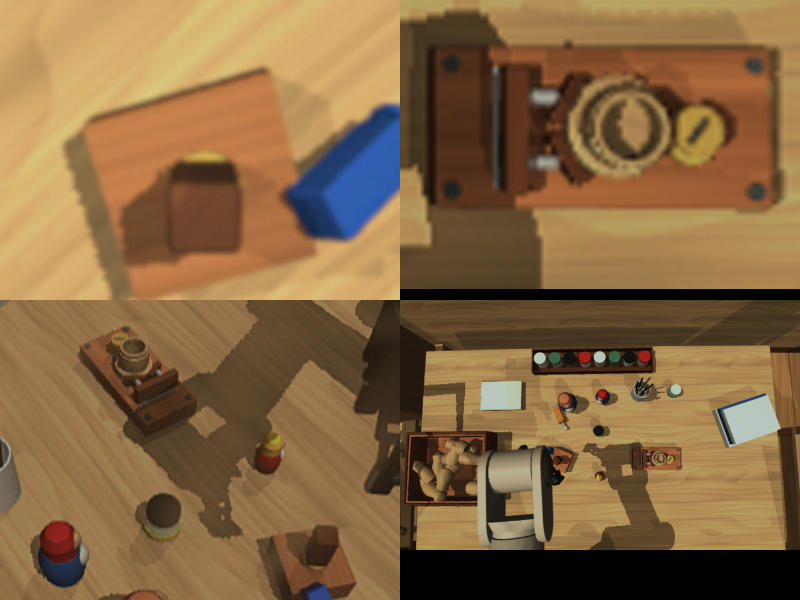

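The driver stands upright in its stand and the slot has turned about 55°. The shell is pressed into the V and nothing else in view moved. I hand in.

```bash
python3 -c "
from rig import env
print(env.close_job())"
```

```text
the job is handed in; nothing more can be done
None
```

The shell is clamped at about 0.2 N·m (0.204 measured), the driver is back upright in its stand, and the job is handed in at about 24 s; the blue and orange look-alikes toppled in the first 1.4 s with the arm well above them, and I left them lying.

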